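# File the valve spring in the parts carousel

## Robot

A 7-joint arm with a two-finger parallel gripper is mounted at the origin on a cart in front of the work surface, level with it; the furniture and walls round the work are solid. World frame = base frame: x ahead of the robot, y to its left, z up, the work surface at z = 0. Lengths are in m, angles in degrees, forces in N, time in s.
With the tool pointing down it reaches from about 0.4 to 0.75 m from the base axis. Payload 19.5 kg.
Tool frame: the origin (TCP) lies at the very end of the fingers, on their centre line; the grasp point (between the pads) lies 19 mm behind it; z points along the fingers, y is the direction in which the jaws open and shut (so a half turn about z gives the same grasp; the last joint's range is limited). The gripper opens to 85 mm and grips with 20 to 120 N. Pads are 22 mm wide; open, the fingers measure 114 mm over their backs; the gripper's body (76 mm by 85 mm) begins 54 mm behind the grasp point. The pads swing forward as they close: fully open they stand 13 mm farther back than shut.
Start: joints at [-68.852, 40.479, -1.581, 85.061, 1.261, 54.483, -4.326], TCP at [0.23, 0.527, 0.231] pointing down, gripper open.
Joint ranges: [-155.06, 155.06], [-18.47, 123.98], [-90, 86.84], [0, 140.48], [-83.41, 263.41], [0, 116], [-161.91, 161.91]. Speed limits (degrees/s): [108.29, 108.29, 147.25, 147.25, 172.46, 172.46, 172.46].

## Interface

Orientations are given as [roll, pitch, yaw] about the fixed x, y, z axes, in that order (R = Rz(yaw) Ry(pitch) Rx(roll)).
In Python, from bench import manip, viewer gives the robot as it stands.
- The arm moves only by the tool drive_tool, never from a script. Its arguments are lists of equal length, an entry for each row: "linear": the shift along the tool's x, y, z in mm, a list of three; "twist": the turn about the tool's z in rad. A call has 1 to 12 rows; each row shifts and turns the pose as measured when the row begins, along the tool's axes as they then stand; what a row does not reach is not made up. A row lasts 1/12 s, in which the tool goes at most 41.7 mm and 7.16 degrees, less where a joint would pass 70% of its speed; a pose out of reach is approached as far as the arm can. A call is refused whole if a number of a shift passes 41.7 or a number of a turn 0.125, either way. A call with a gripper value outside its range is refused whole. "claw" is the opening, from 0 (shut) to 1 (fully open), set as the call begins (left out, the last holds). The fingers move at their own pace and stop on an object; "grip_force" is the grip in N (left out, the last holds). Time passes only in rows, so rows that do not move let the fingers close. It gives the time, the measured TCP pose, the force and the opening at its end, in the units of the state.
- manip.read_state(): the state, without advancing time (a new reading comes with each control period).
- viewer.grab_frame(name): name is "scene" or "top" or "wrist"; returns the picture (384x512x3 uint8, blue, green, red); there is no depth.
- viewer.calibration(name): a dict with "K" (3x3 intrinsics, pixels), "extrinsics" (4x4, takes a point from camera to world coordinates). Camera axes: x right, y down, z forward; pixel columns grow to the right and rows downward; lengths in m; the calibration is good to about 2 mm. A picture is of the moment at which its call begins: read the wrist's pose just before it. calibration takes no time and is no camera call; for the wrist camera it gives the pose at the moment of the call.
- manip.close_job(): hands the job in, once; it reports no verdict.
The state is a dict: "time_s": time; "q": joint angles; "qd": joint speeds; "tau": joint torques, N m; "eef_pos": TCP position; "orientation": TCP orientation; "contact_force": force on the tool from outside, world axes, zero at the start; "torque": the same for the moment, N m; "grip_width": opening from 0.0 (shut) to 1.0 (fully open).
Only numpy, scipy, OpenCV 4.12 (cv2) and the standard library are available. Lean on these libraries where they do the work, as an engineer would, in place of code of your own. Each camera call takes 0.05 s, during which the arm holds its last target. There are 200 camera calls.

## Task

First turn the parts carousel by its black bar knob until the blue bin stands squarely in the opening of the clear cover; then pick up the coiled valve spring and put it in the blue bin through the opening. Leave the blue bin standing in the opening, and leave the gear and the bearing where they lie.

Things in the scene. Friction and masses are not known exactly. Their poses are not given: they have to be found in the camera images.
- tray (a joint): Angle of the carousel's turning tray (rad). 0: the blue bin stands exactly in the middle of the cover's opening; positive is anticlockwise seen from above. It starts between 0.75 and 1.45, so it must be turned clockwise (seen from above) by that much. It turns with light friction (about 0.08 N m), stays where it is left and has stops at -1.8 and 1.8.
- knob_grip (a point): Grip point of the black bar knob on the tray's axis, 88 mm above the table. The bar is 56 mm long, 16 mm wide and 34 mm tall (top 102 mm, foot 68 mm above the table, on a flange of 60 mm diameter); grip it across its 16 mm width. It turns with the tray. x axis: along the bar towards the middle of the blue bin (a small blue mark on that end); z up. The carousel is 304 mm in diameter and fixed to the table.
- opening (a point): Centre of the opening in the fixed clear cover, 85 mm from the tray's axis and 61 mm above the table, at the height of the cover's top face (the cover is 3 mm thick, with an outer radius of 150 mm; three post caps at its rim rise to 65 mm). The opening is a sector 96 degrees wide, from the hub to the rim. x axis: horizontal, from here straight towards the tray's axis; y: across the opening; z up.
- blue_bin (a point): Centre of the floor of the blue bin, 85 mm from the tray's axis and 25 mm above the table; it turns with the tray. The tray has four open quarter-circle bins (blue, and then anticlockwise yellow, red, white), divided by 3 mm walls; walls and rim stand 28 mm above the bin floor, tops 53 mm above the table. Hub radius 26 mm, inside of the rim about 129 mm from the axis. x axis: outwards from the tray's axis; z up.
- spring_center (a point): Centre of the dark coiled valve spring, 32 mm in diameter and 45 mm tall, standing upright on the table; this point is half-way up (22.5 mm above its foot). About 40 g, rigid, can be gripped across its diameter from any side.
- gear: Dark spur gear lying flat, 48 mm in diameter, 20 mm tall, origin at the centre of its underside. Bystander.
- bearing: Steel ball bearing lying flat, 52 mm in diameter, 15 mm tall, origin at the centre of its underside. Bystander.
There are look-alikes about, which are no part of the job. Of the things that look like the part that bears spring_center, the larger one is meant.

How it is judged:
By the outcome, as a careful person would: the job done as asked, in the order asked, and still so for the second after the job is handed in, with the robot touching nothing.
It also fails if it takes over 48 s, if anything falls off the work surface, if the arm or the gripper's body presses on something with over 40 N, if the wrist force passes 120 N, or if a joint passes its speed limit or range.

## Working session

There is one attempt and no reset: what is moved stays moved. The work goes in short steps, Python scripts to look and compute and a tool call to move; the robot and the scene stay as the last step left them, time stands still between calls to the robot, and variables do not carry over. Pictures are saved under pics/ and viewed, about 8 in all and at most 12, crops included, and the job is handed in when it is done.

Besides the shell and the picture viewer there is one more tool, called by a JSON object that holds its "api" and its "payload", one argument or row to a line. drive_tool: Moves the arm, as the interface text tells. Its arguments: {"type":"object","properties":{"linear":{"type":"array"},"twist":{"type":"array"},"claw":{"type":"number"},"grip_force":{"type":"number"}},"required":["linear","twist"]}

```bash
mkdir -p pics; ls; cat > h.py <<'E'
import numpy as np, cv2
from bench import manip, viewer
def grab(n,f,crop=None,s=1):
    c=viewer.calibration(n); im=viewer.grab_frame(n)
    np.savez(f'pics/{f}.npz',K=c['K'],E=c['extrinsics'],im=im)
    show(f,f,crop,s)
def show(f,out,crop=None,s=1):
    im=np.load(f'pics/{f}.npz')['im']
    if crop: im=im[crop[1]:crop[3],crop[0]:crop[2]]
    cv2.imwrite(f'pics/{out}.png',cv2.resize(im,None,fx=s,fy=s,interpolation=cv2.INTER_CUBIC))
def px(f,u,v,z):
    d=np.load(f'pics/{f}.npz');E=d['E'];r=E[:3,:3]@np.linalg.inv(d['K'])@[u,v,1];o=E[:3,3]
    return (o+r*(z-o[2])/r[2]).round(4)
def proj(f,p):
    d=np.load(f'pics/{f}.npz');E=d['E'];q=d['K']@(E[:3,:3].T@(np.array(p)-E[:3,3]));return (q[:2]/q[2]).round(1)
E
python3 -c "
from h import *
grab('top','top0',s=1.5);grab('scene','sc0',s=1.5)
print(manip.read_state())
d=np.load('pics/top0.npz');print(d['K'],d['E'])"
```

```text
pics
{'time_s': 0.1, 'q': array([-68.85083623,  40.50898202,  -1.58176003,  85.08155841,
         1.261219  ,  54.48074504,  -4.32798447]), 'qd': array([-0.02995081, -0.11640155,  0.0912496 , -0.05514167, -0.00729077,
        0.02786264, -0.00435609]), 'tau': array([ 5.26370586e-04, -8.84275031e+01,  1.23602439e+00, -2.36456376e+01,
        1.70049851e-02,  5.04313663e-03, -5.20445963e-05]), 'eef_pos': array([0.22954987, 0.52694491, 0.23088877]), 'orientation': array([-1.79946123e+02,  2.50263465e-03,  1.56459384e+02]), 'contact_force': array([ 0.53362415, -0.26417865,  0.07221858]), 'torque': array([0.06601591, 0.02092082, 0.08106281]), 'grip_width': 0.9986981982530568}
[[449.62400595   0.         262.6471163 ]
 [  0.         449.62400595 194.26981556]
 [  0.           0.           1.        ]] [[-0.04117989 -0.97525096  0.21723208  0.31000645]
 [-0.9991507   0.03987934 -0.01036933 -0.14088333]
 [ 0.00144963 -0.21747459 -0.97606491  1.05061825]
 [ 0.          0.          0.          1.        ]]
```

View pics/top0.png

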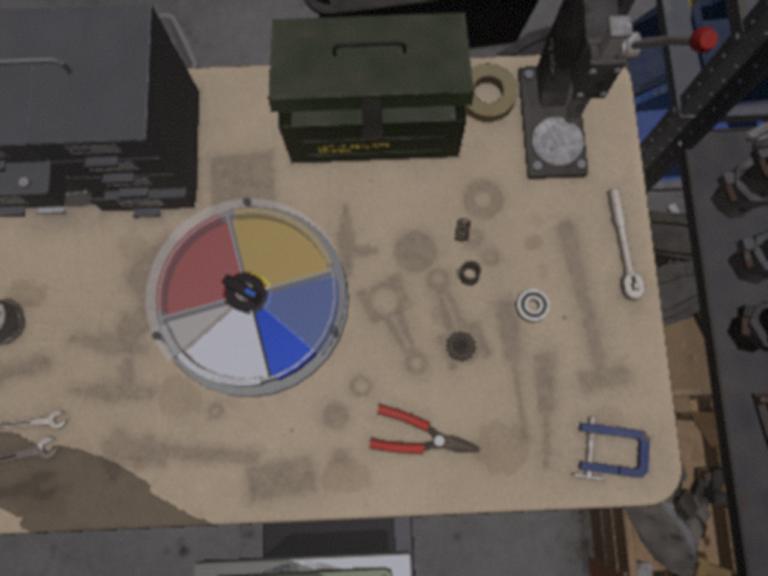

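View pics/sc0.png

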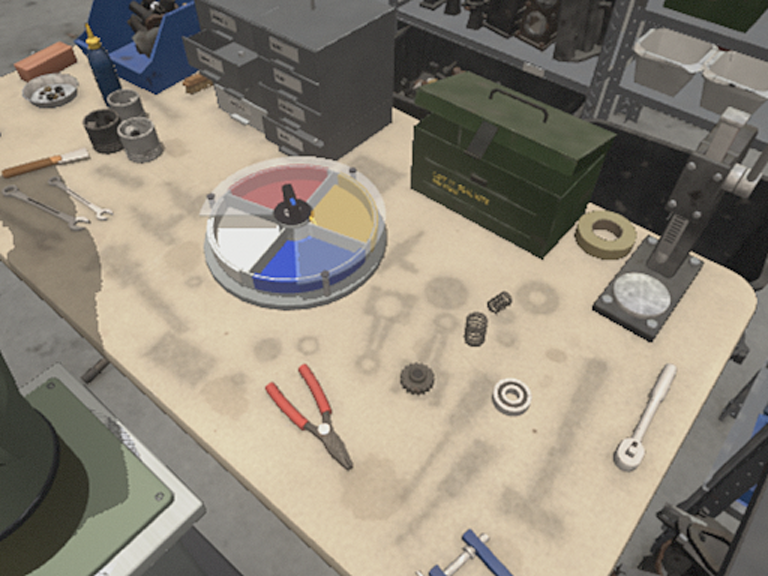

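The top view shows the carousel centre at about (245,292)/1.5. The bright wedge of the opening faces down and left, from about (187,345) to (313,345). Look-alikes: an upright large spring at top (469,272)/1.5, scene (476,329), and a smaller one at top (462,229)/1.5, scene (499,301). The upright, larger one fits; I'll confirm it in an enlarged crop.

```bash
python3 -c "
from h import *
t=np.load('pics/top0.npz')['im'];s=np.load('pics/sc0.npz')['im']
r=lambda a,k:cv2.resize(a,k,interpolation=cv2.INTER_CUBIC)
a=r(t[125:270,90:240],(600,580));b=r(t[140:200,290:340],(200,240));c=r(s[185:245,300:350],(200,240))
o=np.zeros((580,800,3),np.uint8);o[:,:600]=a;o[:240,600:]=b;o[240:480,600:]=c
cv2.imwrite('pics/crop1.png',o)
print(px('top0',245/1.5,292/1.5,.1),px('top0',469/1.5,272/1.5,.045),px('sc0',476/1.5,329/1.5,.0225),px('top0',461/1.5,346/1.5,.02),px('top0',462/1.5,229/1.5,.01))
"
```

```text
[0.5295 0.0639 0.1   ] [ 0.5596 -0.2681  0.045 ] [ 0.5645 -0.2756  0.0225] [ 0.4492 -0.2513  0.02  ] [ 0.6402 -0.2659  0.01  ]
```

View pics/crop1.png

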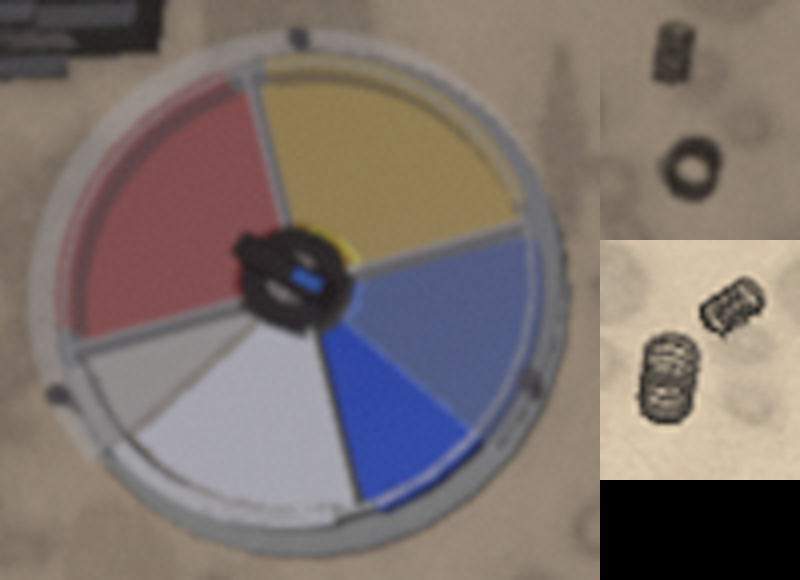

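The crop confirms it: the upright coil at crop (692,168) and (670,378) is clearly larger than the lying one at (673,52) and (733,305). Next I'll measure the carousel angles.

```bash
python3 -c "
from h import *
P=lambda x,y,z:px('top0',90+x/4,125+y/4,z)[:2]
caps=[P(*p,.065) for p in [(298,40),(533,385),(58,395)]]
A=np.array([[2*p[0],2*p[1],1] for p in caps]);s=np.linalg.solve(A,[p@p for p in caps]);c=s[:2]
print('c',c,'R',[np.linalg.norm(p-c) for p in caps])
ang=lambda p:np.degrees(np.arctan2(*(p-c)[::-1]))
print('caps',[ang(p) for p in caps])
print('walls YB,RY,WR',[ang(P(*p,.053)) for p in [(523,228),(248,80),(75,342)]])
print('opening L,R',[ang(P(*p,.061)) for p in [(130,440),(480,437)]])
print('bar',ang(P(308,282,.102)), ang(P(250,245,.102)),P(279,266,.102))
print(c+.0,)
"
```

```text
c [0.53452384 0.06850745] R [np.float64(0.144481081995752), np.float64(0.14448108199575213), np.float64(0.14448108199575224)]
caps [np.float64(0.47292649165095674), np.float64(-115.77409427228721), np.float64(113.50525101033318)]
walls YB,RY,WR [np.float64(-76.47041504475398), np.float64(14.603617405995388), np.float64(101.35522710394896)]
opening L,R [np.float64(131.90585869339256), np.float64(-132.02113982951207)]
bar -120.70189502693593 52.675765897459975 [0.5364 0.0712]
[0.53452384 0.06850745]
```

The crop shows the tray walls and the opening's edges clearly. The axis is near (0.535, 0.069). The opening faces 180° and the blue bin is at about -122°, so the tray has to turn about 58° clockwise. Heading above the knob.

{"api": "drive_tool", "payload": {
  "linear": [
    [-33, -21, 0],
    [-33, -21, 0],
    [-33, -21, 0],
    [-33, -21, 0],
    [-33, -21, 0],
    [-33, -21, 0],
    [-33, -21, 0],
    [-33, -21, 0],
    [-33, -21, 0],
    [-33, -21, 0],
    [-33, -21, 0],
    [-33, -21, 0]
  ],
  "twist": [0, 0, 0, 0, 0, 0, 0, 0, 0, 0, 0, 0]
}}

```text
time_s: 1.1
eef_pos: [0.4971, 0.1269, 0.2272]
orientation: [-179.8, -0.3, 157.3]
contact_force: [0.7, 1.9, 0.2]
grip_width: 1.002
```

{"api": "drive_tool", "payload": {
  "linear": [
    [0, 0, 0],
    [0, 0, 0],
    [0, 0, 0],
    [0, 0, 0],
    [0, 0, 0],
    [0, 0, 0],
    [0, 0, 0],
    [0, 0, 0],
    [0, 0, 0],
    [0, 0, 0],
    [0, 0, 0],
    [0, 0, 0]
  ],
  "twist": [0.124, 0.124, 0.124, 0.124, 0.124, 0.124, 0.124, 0.124, 0.124, 0.124, 0.124, 0.124]
}}

```text
time_s: 2.1
eef_pos: [0.5011, 0.1136, 0.2246]
orientation: [-179.6, 0.5, 71.1]
contact_force: [-0.1, 0.6, -0.1]
grip_width: 0.999
```

```bash
cat >> h.py <<'E'
def go(p,yaw):
    """shift (mm, present tool axes; and axes after the twist) and twist (rad, shortest mod half turn if yaw given)"""
    s=manip.read_state();y=s['orientation'][2];d=(np.array(p)-s['eef_pos'])*1000
    tw=-(yaw-y);tw=(tw+180)%360-180
    f=lambda a:[round(x,1) for x in (d[0]*np.cos(a)+d[1]*np.sin(a),d[0]*np.sin(a)-d[1]*np.cos(a),-d[2])]
    print('t',s['time_s'],'pos',s['eef_pos'].round(4),'rpy',s['orientation'].round(1),'q',s['q'].round(0),'F',s['contact_force'].round(1),'w',round(s['grip_width'],3))
    print('shift now',f(np.radians(y)),'after twist',f(np.radians(yaw)),'twist',round(np.radians(tw),3))
E
python3 -c "
from h import *
go((.535,.0695,.231),58)"
```

```text
t 2.1 pos [0.5011 0.1136 0.2246] rpy [-179.6    0.5   71.1] q [-27.  38.  20.  98. -16.  48. -19.] F [-0.1  0.6 -0.1] w 0.999
shift now [np.float64(-30.7), np.float64(46.3), np.float64(-6.4)] after twist [np.float64(-19.4), np.float64(52.1), np.float64(-6.4)] twist 0.228
```

{"api": "drive_tool", "payload": {
  "linear": [
    [0, 0, 0],
    [0, 0, 0],
    [-10, 26, -3],
    [-9.4, 26, -3],
    [0, 0, 0]
  ],
  "twist": [0.115, 0.115, 0, 0, 0]
}}

```text
time_s: 2.52
eef_pos: [0.5342, 0.0696, 0.2295]
orientation: [-179.6, 0.7, 56.9]
contact_force: [-0.2, -1.5, 0.3]
grip_width: 0.998
```

```bash
python3 -c "
from h import *
go((.535,.0695,.1),58)
grab('wrist','w1',s=1.5)
print([proj('w1',(.535,.0695,z)) for z in (.102,.06)])
c=np.array([.5345,.0685])
for a in (180,132,228): print(a,proj('w1',(*c+.14*np.array([np.cos(np.radians(a)),np.sin(np.radians(a))]),.061)))
"
```

```text
t 2.5167 pos [0.5342 0.0696 0.2295] rpy [-179.6    0.7   56.9] q [-23.  40.  24.  93. -19.  52. -26.] F [-0.2 -1.5  0.3] w 0.998
shift now [np.float64(0.3), np.float64(0.7), np.float64(129.5)] after twist [np.float64(0.3), np.float64(0.7), np.float64(129.5)] twist -0.02
[array([264.4, 179.2]), array([264.6, 166.4])]
180 [154.7 236.8]
132 [122.6 130.9]
228 [245.4 286.3]
```

View pics/w1.png

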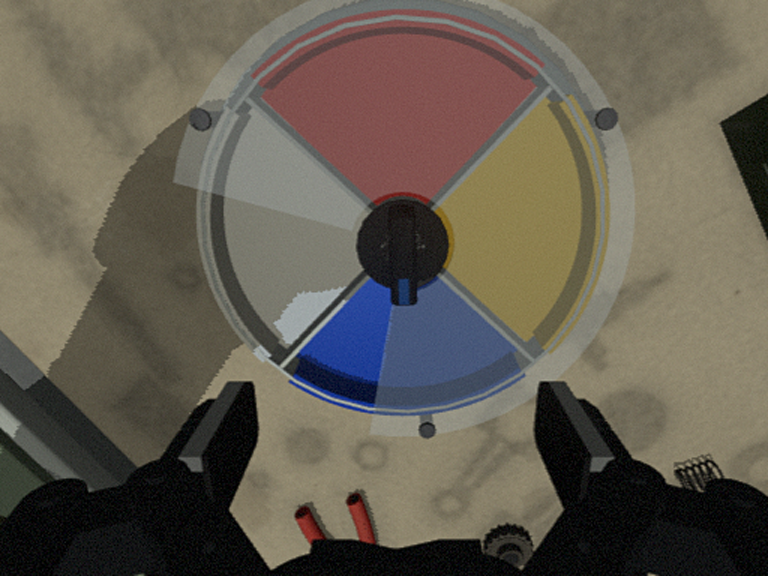

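The wrist view shows the bar upright in the picture at about (403,255), the caps at (201,119), (606,118) and (427,430), and the cover's cut corners at (175,183) and (375,432). I'll refine with these.

```bash
python3 -c "
from h import *
P=lambda x,y,z:px('w1',x/1.5,y/1.5,z)[:2]
caps=[P(*p,.065) for p in [(606,118),(427,430),(201,119)]]
A=np.array([[2*p[0],2*p[1],1] for p in caps]);s=np.linalg.solve(A,[p@p for p in caps]);c=s[:2]
print('c',c,'R',[np.linalg.norm(p-c) for p in caps])
ang=lambda p:round(np.degrees(np.arctan2(*(p-c)[::-1])),1)
print('caps',[ang(p) for p in caps])
print('walls YB,RY,WR,BW',[ang(P(*p,.053)) for p in [(530,352),(545,90),(252,100),(288,362)]])
print('opening L,R',[ang(P(*p,.061)) for p in [(175,183),(375,432)]],[ang(P(*p,.061)) for p in [(355,231),(393,300)]])
e=[P(403,205,.102),P(403,304,.102)];print('bar',e,(e[0]+e[1])/2,np.degrees(np.arctan2(*(e[1]-e[0])[::-1])))
"
```

```text
c [0.54055899 0.07132265] R [np.float64(0.1426419634379908), np.float64(0.14264196343799068), np.float64(0.14264196343799063)]
caps [np.float64(-0.2), np.float64(-115.5), np.float64(114.3)]
walls YB,RY,WR,BW [np.float64(-74.9), np.float64(14.4), np.float64(103.3), np.float64(-165.4)]
opening L,R [np.float64(131.8), np.float64(-130.9)] [np.float64(132.1), np.float64(-132.1)]
bar [array([0.5581, 0.0985]), array([0.5263, 0.0491])] [0.5422 0.0738] -122.77038424244218
```

```bash
python3 -c "
from h import *
go((.5395,.071,.074),58.8)"
```

```text
t 2.5667 pos [0.5331 0.0715 0.2292] rpy [-179.5    0.7   57. ] q [-24.  40.  24.  93. -19.  52. -26.] F [ 0.2  0.5 -0.1] w 0.999
shift now [np.float64(3.1), np.float64(5.7), np.float64(155.2)] after twist [np.float64(2.9), np.float64(5.8), np.float64(155.2)] twist -0.032
```

{"api": "drive_tool", "payload": {
  "linear": [
    [3, 5.8, 30],
    [0, 0, 35],
    [0, 0, 25],
    [0, 0, 0]
  ],
  "twist": [-0.032, 0, 0, 0],
  "claw": 0.7
}}

```text
time_s: 2.9
eef_pos: [0.5382, 0.0723, 0.1365]
orientation: [-179.5, 0.5, 59.0]
contact_force: [-0.2, -0.6, -0.6]
grip_width: 0.697
```

```bash
python3 -c "
from h import *
grab('wrist','w2',s=1.2)
go((.5395,.071,.074),58.8)
print(proj('w2',(.5395,.071,.102))*1.2)"
```

```text
t 2.95 pos [0.5389 0.0723 0.1386] rpy [-179.6    0.4   59. ] q [-21.  47.  19.  98. -22.  40. -21.] F [-0.5  1.  -0. ] w 0.703
shift now [np.float64(-0.8), np.float64(1.2), np.float64(64.6)] after twist [np.float64(-0.8), np.float64(1.2), np.float64(64.6)] twist 0.003
[318.36 272.88]
```

View pics/w2.png

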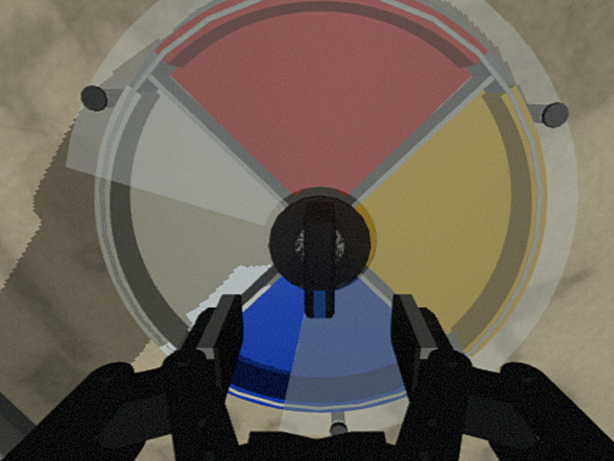

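Here the bar lies between the fingers, with its centre line at u≈320 against a finger midpoint of about 317. Caps are at (94,98), (555,115) and (338,428). I'll check the axis once more with them.

```bash
python3 -c "
from h import *
P=lambda x,y,z:px('w2',x/1.2,y/1.2,z)[:2]
caps=[P(*p,.065) for p in [(555,115),(338,428),(94,98)]]
A=np.array([[2*p[0],2*p[1],1] for p in caps]);s=np.linalg.solve(A,[p@p for p in caps]);c=s[:2]
print('c',c,np.linalg.norm(caps[0]-c))
ang=lambda p:round(np.degrees(np.arctan2(*(p-c)[::-1])),1)
print('walls RY,WR',[ang(P(*p,.053)) for p in [(485,72),(157,74)]],'open L',ang(P(68,165,.061)),ang(P(268,227,.061)))
for v in (203,290,305,318): print(v,P(320,v,.102),P(320,v,.068))
for u,v in ((320,191),(320,290),(270,242),(371,242)): print(P(u,v,.068))
d=np.load('pics/w2.npz');print(d['E'].round(3))
"
```

```text
c [0.54146247 0.073166  ] 0.14156078616215487
walls RY,WR [np.float64(15.3), np.float64(102.9)] open L 131.9 136.1
203 [0.5586 0.1015] [0.5538 0.0934]
290 [0.5353 0.0624] [0.526  0.0467]
305 [0.5309 0.055 ] [0.5207 0.0379]
318 [0.527  0.0484] [0.516  0.0301]
[0.5573 0.0992]
[0.526  0.0467]
[0.5171 0.0882]
[0.5671 0.0583]
[[ 0.857 -0.484 -0.177  0.584]
 [-0.515 -0.811 -0.279  0.143]
 [-0.009  0.33  -0.944  0.278]
 [ 0.     0.     0.     1.   ]]
```

{"api": "drive_tool", "payload": {
  "linear": [
    [1.3, 1.7, 25],
    [0, 0, 22],
    [0, 0, 14],
    [0, 0, 0],
    [0, 0, 0]
  ],
  "twist": [0, 0, 0, 0, 0]
}}

```text
time_s: 3.37
eef_pos: [0.543, 0.0748, 0.0832]
orientation: [-179.9, 0.1, 59.1]
contact_force: [-0.3, -1.0, 0.6]
grip_width: 0.698
```

```bash
python3 -c "
from h import *
go((.541,.0725,.074),58.8)"
```

```text
t 3.3667 pos [0.543  0.0748 0.0832] rpy [-1.799e+02  1.000e-01  5.910e+01] q [-20.  52.  16. 100. -25.  32. -19.] F [-0.3 -1.   0.6] w 0.698
shift now [np.float64(-3.0), np.float64(-0.5), np.float64(9.2)] after twist [np.float64(-3.0), np.float64(-0.5), np.float64(9.2)] twist 0.005
```

{"api": "drive_tool", "payload": {
  "linear": [
    [-3, -0.5, 9],
    [0, 0, 0],
    [0, 0, 0],
    [0, 0, 0],
    [0, 0, 0],
    [0, 0, 0],
    [0, 0, 0],
    [0, 0, 0]
  ],
  "twist": [0, 0, 0, 0, 0, 0, 0, 0],
  "claw": 0,
  "grip_force": 25
}}

```text
time_s: 4.03
eef_pos: [0.5405, 0.074, 0.0777]
orientation: [-179.9, 0.0, 59.2]
contact_force: [-0.3, 0.7, -12.8]
grip_width: 0.181
```

```bash
python3 -c "
from h import *
go((.541,.0725,.074),0)"
```

```text
t 4.0333 pos [0.5405 0.074  0.0777] rpy [-179.9    0.    59.2] q [-19.  52.  16. 100. -25.  31. -19.] F [ -0.3   0.7 -12.8] w 0.181
shift now [np.float64(-1.0), np.float64(1.2), np.float64(3.7)] after twist [np.float64(0.5), np.float64(1.5), np.float64(3.7)] twist 1.033
```

{"api": "drive_tool", "payload": {
  "linear": [
    [0, 0, 1],
    [0, 0, 0],
    [0, 0, 0],
    [0, 0, 0],
    [0, 0, 0]
  ],
  "twist": [0.08, 0.08, 0.08, 0.08, 0.08]
}}

```text
time_s: 4.45
eef_pos: [0.5414, 0.0733, 0.0777]
orientation: [-179.9, -0.0, 35.5]
contact_force: [1.9, -1.6, -13.8]
grip_width: 0.181
```

```bash
python3 -c "
from h import *
go((.541,.0725,.074),0)"
```

```text
t 4.45 pos [0.5414 0.0733 0.0777] rpy [-179.9   -0.    35.5] q [-22.  53.  22. 100. -33.  33. -34.] F [  1.9  -1.6 -13.8] w 0.181
shift now [np.float64(-0.7), np.float64(0.4), np.float64(3.7)] after twist [np.float64(-0.4), np.float64(0.8), np.float64(3.7)] twist 0.619
```

Turning freely, with low force. Continuing.

{"api": "drive_tool", "payload": {
  "linear": [
    [0, 0, 0],
    [0, 0, 0],
    [0, 0, 0],
    [0, 0, 0],
    [0, 0, 0],
    [0, 0, 0],
    [0, 0, 0],
    [0, 0, 0]
  ],
  "twist": [0.08, 0.08, 0.08, 0.08, 0.08, 0.08, 0.08, 0.06]
}}

```text
time_s: 5.12
eef_pos: [0.5419, 0.0715, 0.0778]
orientation: [179.9, -0.0, -2.0]
contact_force: [0.9, -3.2, -11.6]
grip_width: 0.178
```

{"api": "drive_tool", "payload": {
  "linear": [
    [0, 0, 0],
    [0, 0, 0]
  ],
  "twist": [0, 0]
}}

```text
time_s: 5.28
eef_pos: [0.5418, 0.0715, 0.0777]
orientation: [179.9, -0.0, -2.1]
contact_force: [1.4, -1.9, -10.5]
grip_width: 0.18
```

{"api": "drive_tool", "payload": {
  "linear": [
    [0, 0, 0],
    [0, 0, 0],
    [0, 0, 0]
  ],
  "twist": [-0.037, 0, 0]
}}

```text
time_s: 5.53
eef_pos: [0.5419, 0.0716, 0.0778]
orientation: [179.9, -0.0, 0.4]
contact_force: [1.6, -2.1, -11.7]
grip_width: 0.179
```

{"api": "drive_tool", "payload": {
  "linear": [
    [0, 0, 0],
    [0, 0, 0],
    [0, 0, 0],
    [0, 0, 0],
    [0, 0, -20],
    [0, 0, -35],
    [0, 0, -35],
    [0, 0, -35],
    [0, 0, -10],
    [0, 0, 0]
  ],
  "twist": [0, 0, 0, 0, 0, 0, 0, 0, 0, 0],
  "claw": 0.7
}}

```text
time_s: 6.37
eef_pos: [0.5414, 0.0714, 0.2204]
orientation: [180.0, -0.1, 0.3]
contact_force: [0.4, 0.8, -1.0]
grip_width: 0.701
```

```bash
python3 -c "
from h import *
grab('wrist','w3',s=1.5)
go((.562,-.272,.2),0)"
```

```text
t 6.4167 pos [0.5414 0.0714 0.2196] rpy [180.   -0.    0.3] q [-31.  45.  41.  93. -34.  56. -68.] F [ 0.2 -0.1 -0.1] w 0.7
shift now [np.float64(18.8), np.float64(343.5), np.float64(19.6)] after twist [np.float64(20.6), np.float64(343.4), np.float64(19.6)] twist 0.005
```

View pics/w3.png

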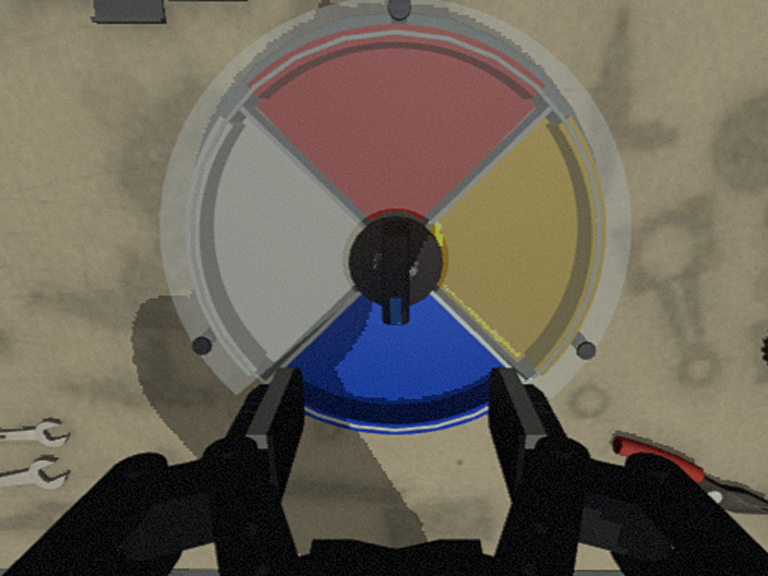

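Blue fills the opening. There's a thin yellow sliver on the right, at about (480,310), so I'll check the angle numerically.

```bash
python3 -c "
from h import *
P=lambda x,y,z:px('w3',x/1.5,y/1.5,z)[:2]
caps=[P(*p,.065) for p in [(399,9),(586,350),(202,345)]]
A=np.array([[2*p[0],2*p[1],1] for p in caps]);s=np.linalg.solve(A,[p@p for p in caps]);c=s[:2]
print('c',c)
ang=lambda p:round(np.degrees(np.arctan2(*(p-c)[::-1])),1)
print('caps',[ang(p) for p in caps],'RY,WR',[ang(P(*p,.053)) for p in [(548,104),(243,109)]], 'red corners floor',[ang(P(*p,.025)) for p in [(533,101),(260,104)]])
e=P(396,222,.102),P(396,300,.102);print(e)
im=np.load('pics/w3.npz')['im'][130:270,150:370]
cv2.imwrite('pics/w3c.png',cv2.resize(im,None,fx=3.5,fy=3.5,interpolation=cv2.INTER_CUBIC))
grab('top','top3',(90,125,240,270),4)
"
```

```text
c [0.53990768 0.07084355]
caps [np.float64(-0.4), np.float64(-115.2), np.float64(114.2)] RY,WR [np.float64(-43.5), np.float64(45.1)] red corners floor [np.float64(-42.2), np.float64(43.0)]
(array([0.5733, 0.0708]), array([0.5283, 0.0705]))
```

View pics/w3c.png

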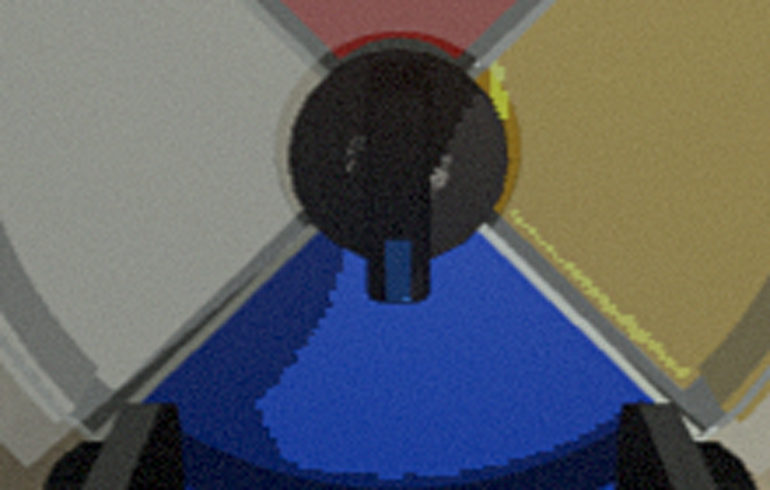

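The cover's cut edge lies along the wall on both sides, so the bin is square to within about 1°. Now to the spring.

{"api": "drive_tool", "payload": {
  "linear": [
    [2, 36, 0],
    [2, 38, 0],
    [2, 38, 0],
    [2, 38, 0],
    [2, 38, 0],
    [2, 38, 0],
    [2, 38, 0],
    [2, 38, 0],
    [2, 38, 0],
    [0, 0, 0]
  ],
  "twist": [0, 0, 0, 0, 0, 0, 0, 0, 0, 0],
  "claw": 1
}}

```text
time_s: 7.3
eef_pos: [0.5581, -0.2787, 0.2006]
orientation: [-179.6, 1.1, 0.7]
contact_force: [-2.5, -0.2, -0.2]
grip_width: 0.998
```

```bash
python3 -c "
from h import *
go((.563,-.271,.12),0)"
```

```text
t 7.3 pos [ 0.5581 -0.2787  0.2006] rpy [-179.6    1.1    0.7] q [  9.  52.  36.  75. -31.  64. -41.] F [-2.5 -0.2 -0.2] w 0.998
shift now [np.float64(5.0), np.float64(-7.7), np.float64(80.6)] after twist [np.float64(4.9), np.float64(-7.7), np.float64(80.6)] twist 0.013
```

{"api": "drive_tool", "payload": {
  "linear": [
    [3, -7, 20],
    [0, 0, 25],
    [0, 0, 20],
    [0, 0, 0]
  ],
  "twist": [0.01, 0, 0, 0]
}}

```text
time_s: 7.63
eef_pos: [0.5569, -0.2741, 0.127]
orientation: [-179.4, 1.4, -0.2]
contact_force: [-0.5, 0.1, -1.2]
grip_width: 0.997
```

```bash
python3 -c "
from h import *
grab('wrist','w4',s=1.5)
go((.563,-.271,.012),0)
print(proj('w4',(.563,-.271,.045))*1.5,proj('w4',(.563,-.271,.0))*1.5)"
```

```text
t 7.6833 pos [ 0.5573 -0.2745  0.1289] rpy [-179.4    1.3   -0.2] q [  9.  57.  34.  80. -34.  55. -39.] F [0.5 0.3 0.7] w 1.002
shift now [np.float64(5.7), np.float64(-3.6), np.float64(116.9)] after twist [np.float64(5.7), np.float64(-3.5), np.float64(116.9)] twist -0.004
[390.   285.15] [391.8  258.15]
```

View pics/w4.png

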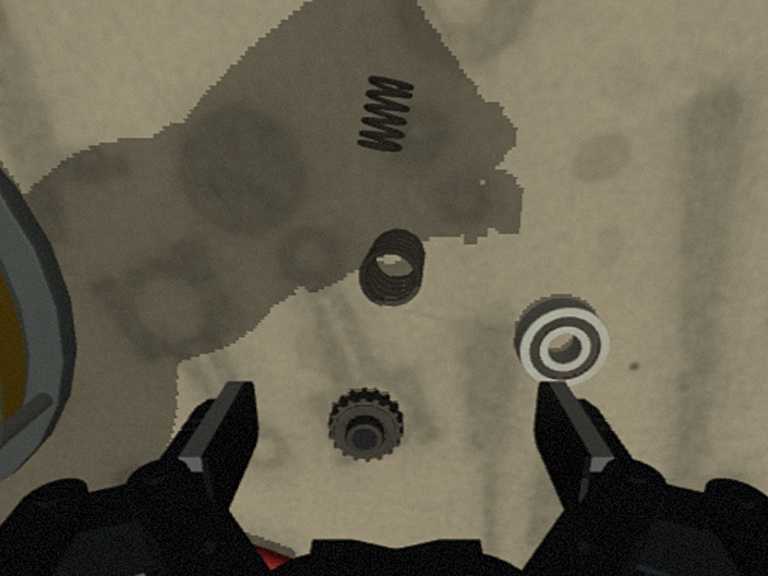

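The upright spring spans about (360–425, 228–305), with its top ring centred near (391,273). The bearing is at (563,342), the gear at (366,425) and the small spring at (387,113).

```bash
python3 -c "
from h import *
P=lambda x,y,z:px('w4',x/1.5,y/1.5,z)
print(P(391,273,.045),P(394,258,.0225),P(565,345,.015),P(366,425,.02),P(387,113,.012))
go((.566,-.271,.012),0)"
```

```text
[ 0.5692 -0.2715  0.045 ] [ 0.5699 -0.2727  0.0225] [ 0.5155 -0.3704  0.015 ] [ 0.4639 -0.2552  0.02  ] [ 0.6413 -0.2694  0.012 ]
t 7.6833 pos [ 0.5573 -0.2745  0.1289] rpy [-179.4    1.3   -0.2] q [  9.  57.  34.  80. -34.  55. -39.] F [0.5 0.3 0.7] w 1.002
shift now [np.float64(8.7), np.float64(-3.6), np.float64(116.9)] after twist [np.float64(8.7), np.float64(-3.5), np.float64(116.9)] twist -0.004
```

{"api": "drive_tool", "payload": {
  "linear": [
    [10.5, -2.5, 20],
    [0, 0, 30],
    [0, 0, 25],
    [0, 0, 15],
    [0, 0, 0]
  ],
  "twist": [0, 0, 0, 0, 0],
  "claw": 0.8
}}

```text
time_s: 8.1
eef_pos: [0.5678, -0.2718, 0.0388]
orientation: [-179.5, 1.1, -0.2]
contact_force: [-0.7, 0.5, 0.5]
grip_width: 0.801
```

```bash
python3 -c "
from h import *
go((.568,-.272,.013),0)"
```

```text
t 8.1 pos [ 0.5678 -0.2718  0.0388] rpy [-179.5    1.1   -0.2] q [ 10.  64.  30.  81. -38.  47. -37.] F [-0.7  0.5  0.5] w 0.801
shift now [np.float64(0.2), np.float64(0.2), np.float64(25.8)] after twist [np.float64(0.2), np.float64(0.2), np.float64(25.8)] twist -0.004
```

{"api": "drive_tool", "payload": {
  "linear": [
    [0, 0, 14],
    [0, 0, 11],
    [0, 0, 0]
  ],
  "twist": [0, 0, 0]
}}

```text
time_s: 8.35
eef_pos: [0.5685, -0.272, 0.0149]
orientation: [-179.6, 1.0, -0.2]
contact_force: [-0.8, 0.8, -0.2]
grip_width: 0.806
```

{"api": "drive_tool", "payload": {
  "linear": [
    [0, 0, 0],
    [0, 0, 0],
    [0, 0, 0],
    [0, 0, 0],
    [0, 0, 0],
    [0, 0, 0]
  ],
  "twist": [0, 0, 0, 0, 0, 0],
  "claw": 0,
  "grip_force": 30
}}

```text
time_s: 8.85
eef_pos: [0.5699, -0.2728, 0.0182]
orientation: [-179.7, 0.8, -0.2]
contact_force: [-0.7, 0.4, -0.5]
grip_width: 0.353
```

Gripped (0.353, about 30 mm). Lifting and carrying.

{"api": "drive_tool", "payload": {
  "linear": [
    [0, 0, -25],
    [0, 0, -35],
    [0, 0, -35],
    [0, 0, -35],
    [0, 0, -15]
  ],
  "twist": [0, 0, 0, 0, 0]
}}

```text
time_s: 9.27
eef_pos: [0.5698, -0.2729, 0.1656]
orientation: [-179.5, 1.2, -0.2]
contact_force: [0.8, 0.4, 0.5]
grip_width: 0.355
```

{"api": "drive_tool", "payload": {
  "linear": [
    [-11, -34, 0],
    [-11, -34, 0],
    [-11, -34, 0],
    [-11, -34, 0],
    [-11, -34, 0],
    [-11, -34, 0],
    [-11, -34, 0],
    [-11, -34, 0],
    [-11, -34, 0],
    [-5, -20, 0],
    [0, 0, 0]
  ],
  "twist": [0, 0, 0, 0, 0, 0, 0, 0, 0, 0, 0]
}}

```text
time_s: 10.18
eef_pos: [0.4616, 0.0654, 0.1747]
orientation: [-179.7, 0.7, -0.3]
contact_force: [0.3, 0.2, -1.0]
grip_width: 0.354
```

```bash
python3 -c "
from h import *
go((.457,.072,.1),0)"
```

```text
t 10.1833 pos [0.4616 0.0654 0.1747] rpy [-179.7    0.7   -0.3] q [-32.  43.  38. 111. -40.  41. -60.] F [ 0.3  0.2 -1. ] w 0.354
shift now [np.float64(-4.7), np.float64(-6.6), np.float64(74.7)] after twist [np.float64(-4.6), np.float64(-6.6), np.float64(74.7)] twist -0.006
```

{"api": "drive_tool", "payload": {
  "linear": [
    [-5, -6.6, 20],
    [0, 0, 30],
    [0, 0, 25],
    [0, 0, 0]
  ],
  "twist": [0, 0, 0, 0]
}}

```text
time_s: 10.52
eef_pos: [0.4565, 0.0745, 0.0991]
orientation: [-179.7, 0.4, -0.1]
contact_force: [-0.8, -0.1, 0.0]
grip_width: 0.352
```

```bash
python3 -c "
from h import *
grab('wrist','w5',s=1.2)
go((.457,.072,.047),0)"
```

```text
t 10.5667 pos [0.4571 0.0742 0.101 ] rpy [-1.796e+02  3.000e-01 -1.000e-01] q [-28.  48.  28. 116. -49.  28. -53.] F [ 1.  -0.5  1.1] w 0.352
shift now [np.float64(-0.1), np.float64(2.2), np.float64(54.0)] after twist [np.float64(-0.1), np.float64(2.2), np.float64(54.0)] twist -0.002
```

View pics/w5.png

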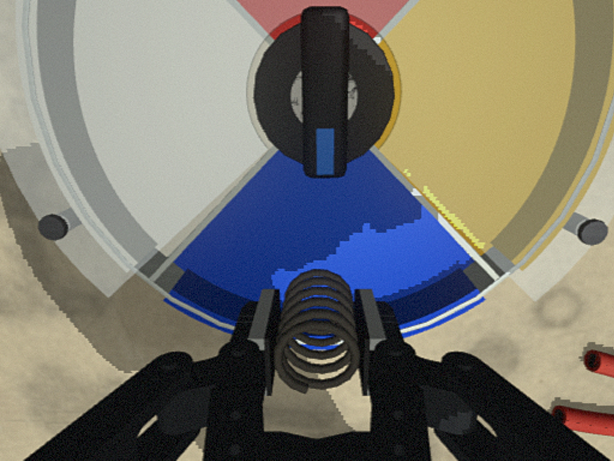

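The spring is held upright at (316,330) over the blue bin. Lowering it and letting go.

{"api": "drive_tool", "payload": {
  "linear": [
    [0, 2, 20],
    [0, 0, 20],
    [0, 0, 8],
    [0, 0, 0]
  ],
  "twist": [0, 0, 0, 0]
}}

```text
time_s: 10.9
eef_pos: [0.4601, 0.0713, 0.0566]
orientation: [-179.6, -0.1, -0.2]
contact_force: [0.9, -0.6, -0.5]
grip_width: 0.355
```

{"api": "drive_tool", "payload": {
  "linear": [
    [-2, 0, 9],
    [0, 0, 3],
    [0, 0, 0],
    [0, 0, 0]
  ],
  "twist": [0, 0, 0, 0]
}}

```text
time_s: 11.23
eef_pos: [0.4605, 0.0711, 0.0488]
orientation: [-179.5, -0.3, -0.3]
contact_force: [-0.3, 0.0, -0.1]
grip_width: 0.354
```

{"api": "drive_tool", "payload": {
  "linear": [
    [0, 0, 3],
    [0, 0, 0],
    [0, 0, 0]
  ],
  "twist": [0, 0, 0]
}}

```text
time_s: 11.48
eef_pos: [0.4615, 0.0714, 0.0474]
orientation: [-179.5, -0.5, -0.2]
contact_force: [0.9, -0.3, -0.7]
grip_width: 0.355
```

{"api": "drive_tool", "payload": {
  "linear": [
    [0, 0, 0],
    [0, 0, 0],
    [0, 0, 0],
    [0, 0, 0],
    [0, 0, 0],
    [0, 0, -15],
    [0, 0, -30],
    [0, 0, -35],
    [0, 0, -35],
    [0, 0, -20],
    [0, 0, 0]
  ],
  "twist": [0, 0, 0, 0, 0, 0, 0, 0, 0, 0, 0],
  "claw": 0.65
}}

```text
time_s: 12.4
eef_pos: [0.4589, 0.0686, 0.1879]
orientation: [-179.6, -0.2, -0.4]
contact_force: [0.7, -1.4, -0.5]
grip_width: 0.651
```

```bash
python3 -c "
from h import *
grab('wrist','w6',s=1.2)
go((.457,.072,.2),0)"
```

```text
t 12.45 pos [0.4586 0.0688 0.1865] rpy [-1.796e+02 -1.000e-01 -4.000e-01] q [-34.  41.  39. 112. -40.  41. -60.] F [ 0.3 -0.9  0.7] w 0.649
shift now [np.float64(-1.6), np.float64(-3.2), np.float64(-13.5)] after twist [np.float64(-1.6), np.float64(-3.2), np.float64(-13.5)] twist -0.007
```

View pics/w6.png

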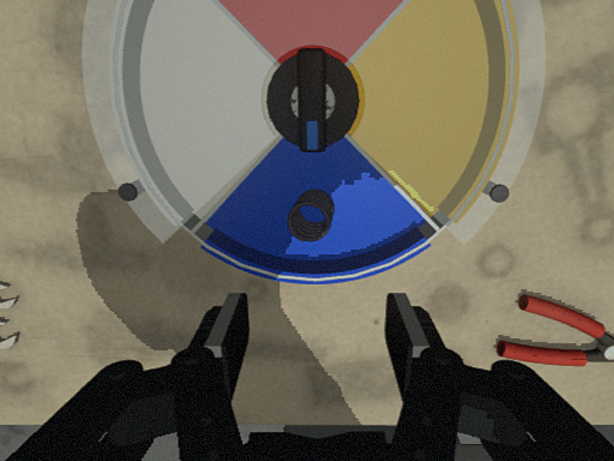

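The spring stands upright in the blue bin at (311,214). The bin's wall ends (195,225) and (435,228) are centred on the opening's corners (165,242) and (460,242) to within about 1°. Handing in.

```bash
python3 -c "
from bench import manip
print(manip.close_job())"
```

```text
the job is handed in; nothing more can be done
None
```

I turned the carousel about 59° clockwise by its knob, so the blue bin stands in the opening. I then picked up the larger, upright spring, lowered it through the opening and let it go. I handed the job in at about 12.5 s.

- **Spring:** the last wrist picture shows it standing upright in the blue bin, with the gripper open and clear at 0.19 m.
- **Blue bin:** my measurements put it within about 1° of square in the opening (0.3–0.8° from the jaw angle and the tray walls, about 1° by eye in the last picture).
- **Gear and bearing:** I never reached for them and planned the finger paths clear of both. The last picture doesn't show them, so I didn't check them again at the end.
- **Forces:** the highest reading I saw was about 14 N, while turning the knob.
- **Disagreement:** the top and wrist cameras differed by about 5 mm on the carousel's axis and up to about 10 mm on the spring. I went mostly with the wrist camera, and both grips held.

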